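Loupe check of a soldered brooch

TASK

Check the solder seam of the round silver brooch lying on the soldering brick: first switch on the bench lamp by pressing its plunger switch fully down to the stop and letting it spring back up, then pick up the hand loupe and hold it level with the middle of its glass straight above the brooch, at the focus height marked by the pointer tip of the surface gauge. Finish while still holding the loupe steady there in the gripper, with nothing else carrying or touching it. Leave the brooch, the oblong pendant, the gauge and its pointer, the bowl and the tweezers where they are.

Things in the scene. Friction and masses are not known exactly. Their poses are not given: they have to be found in the camera images.
- switch (a joint): travel of the lamp's plunger switch, m: 0 = up (it springs back by itself), 0.010 = pressed to its stop. The spring takes about 3 N at the start and 6 N at the stop
- switch_top (a point): middle of the top of the plunger's black cap, 30 mm in diameter, about 51 mm above the bench when up; it is pressed straight down. x points along the lamp's base, away from the robot
- lamp: the bench lamp, immovable: grey base 170 x 90 mm, 26 mm high; the origin lies on the bench 45 mm beyond the plunger (the plunger is at the lamp's x = -45 mm, y = 0). At its far end (x = 75, y = 20 to 36 mm) a black gooseneck rises to 200 mm above the bench and bends to the right (-y); the lamp head, 58 mm wide, hangs 130 to 205 mm above the bench at x = 70, y = -30 mm and faces the brick
- loupe: the hand loupe, lying flat on the bench: round steel frame 72 mm in diameter and 14 mm high with a clear glass, and a flat wooden handle 18 mm wide and 14 mm high. Origin on the underside below the middle of the glass; the handle runs along -x, from 46 to 146 mm from the origin; z is square to the glass (up when level). About 120 g
- loupe_lens (a point): the middle of the loupe's glass, 7 mm above its underside; axes as the loupe's
- loupe_grip (a point): a good place to grip the loupe: in the middle of the handle's thickness and width, 80 mm from the middle of the glass along the loupe's -x, 7 mm above the underside; grip across the 18 mm width (the loupe's y)
- brooch_centre (a point): middle of the round silver brooch: disc 42 mm in diameter, 3 mm thick, with a round setting 19 mm wide in its middle, 8 mm high in all; loose on top of the brick. The point lies on its axis 4 mm above its underside
- pendant_centre (a point): middle of the oblong silver pendant, 24 x 44 mm, 7 mm high, loose on the brick beside the brooch; stays where it is
- brick: the soldering brick with dark iron mesh on top, 125 mm (x) x 220 mm (y), 43 mm high, immovable; origin at the middle of its underside. The brooch lies about 55 mm to one side (y) of its middle, the pendant about 55 mm to the other
- gauge: the surface gauge beyond the brick: steel base 70 x 58 x 30 mm with a 9 mm post to 195 mm above the bench, immovable; origin under the post. A clamp on the post carries a level scriber of 3.6 mm steel rod, 11 mm to the left (y) of the post, from 55 mm behind the post to its tip 86 mm before it (the gauge's -x)
- pointer_tip (a point): the sharp tip of the gauge's scriber, above the far edge of the brick between brooch and pendant (50 mm beyond their line), 105 to 145 mm above the bench. Its height is the height at which the middle of the loupe's glass is to be held. The clamp slips if it is pushed
- bowl_centre (a point): wooden bowl with silver strips, 92 mm across, 34 mm high, loose; point on its axis, half-way up; stays where it is
- tweezers_centre (a point): steel tweezers with cork grip, 165 mm long, 12 mm high, loose on the bench; point about their middle, 6 mm up; stay where they are
Things that resemble listed ones, but are neither listed nor needed, are in the scene too. Of the things shaped like the lamp, the grey one is meant.

How it is judged:
On the way, in this order (a step that is already met when the one before it is completed fails the run):
1. the lamp's plunger is pressed down to its stop while the loupe still lies on the bench (value of joint switch above 0.0085 m and height (world z) of loupe_lens below 0.02 m), for 0.1 s.
2. with the plunger back up, the loupe is lifted in the fingers (value of joint switch below 0.002 m and height (world z) of loupe_lens above 0.05 m and contact force between loupe and the fingers above 1 N), for 0.1 s.
At the end, for the whole second after the job is handed in: The fingers hold the loupe at rest, clear of gauge, brick and lamp, its glass centred within 12 mm over the brooch, within 6 mm of the pointer tip's height and tilted under 0.12 rad; the lamp's plunger is up again (horizontal distance between loupe_lens and brooch_centre below 0.012 m and z of loupe_lens in the frame of pointer_tip between -0.006 and 0.006 m and angle between loupe's own z axis and vertical below 0.12 rad and contact force between loupe and the fingers above 2 N and contact force between loupe and gauge below 0.05 N and contact force between loupe and brick below 0.05 N and contact force between loupe and lamp below 0.05 N and linear speed of loupe below 0.02 m/s and angular speed of loupe below 0.15 rad/s and value of joint switch below 0.002 m); the arm keeps its last pose, push and grip.
It fails at once if the brooch or the pendant is shifted by more than 6 mm (distance of any of brooch_centre, pendant_centre from where it was at the start of the episode above 0.006 m).
It fails at once if the pointer of the gauge is knocked out of its setting (more than 3 mm) (distance of pointer_tip from where it was at the start of the episode above 0.003 m).
It fails at once if the bowl or the tweezers are pushed away (more than 15 mm) (distance of any of bowl_centre, tweezers_centre from where it was at the start of the episode above 0.015 m).
It also fails if it takes over 54 s, if anything falls off the work surface, if the arm or the gripper's body presses on something with over 40 N, if the wrist force passes 120 N, or if a joint passes its speed limit or range.

ROBOT

A 6-joint arm with a two-finger parallel gripper is mounted at the origin on the work surface. World frame = base frame: x ahead of the robot, y to its left, z up, the work surface at z = 0. Lengths are in m, angles in rad, forces in N, time in s.
With the tool pointing down it reaches from about 0.4 to 0.825 m from the base axis. Payload 7 kg.
Tool frame: the origin (TCP) lies midway between the tips of the shut fingers; the grasp point (between the pads) lies 19 mm behind it; z points along the fingers, y is the line along which they close (so a half turn about z gives the same grasp; the last joint's range is limited). The gripper opens to 88 mm and grips with 3 to 60 N. Pads are 19 mm wide; open, the fingers measure 130 mm over their backs; the gripper's body (78 mm by 193 mm) begins 47 mm behind the grasp point.
Start: joints at [-0.976, 0.359, 0.012, 0, -1.224, -0.288], TCP at [0.204, -0.643, 0.194] pointing down, gripper open.
Joint ranges: [-3.07, 3.07], [-1.43, 2.12], [-1.02, 1.25], [-3.03, 1.67], [-3.05, -0], [-3.03, 3.03]. Speed limits (rad/s): [2.39, 2.39, 3.01, 3.14, 3.14, 3.14].

INTERFACE

Orientations are given as [roll, pitch, yaw] about the fixed x, y, z axes, in that order (R = Rz(yaw) Ry(pitch) Rx(roll)).
In Python, from station import get_state, grab_frame, calibration, job_done, boxes_of, regions_of, spot_point gives the robot as it stands. The module is installed in compiled form; this text tells all that it offers.
- The arm moves only by the tool arm_command, never from a script. Its argument "commands" is a list of rows, each an object of numbers: "tx", "ty", "tz": the shift along the tool's x, y, z each as a share of 25 cm, from -1 to 1; "twist": the turn about the tool's z as a share of 180 degrees, from -1 to 1. A call has exactly 8 rows; each row is the pose to reach, as a shift and turn from the pose commanded when the call began, along the tool's axes at that moment, turning the shorter way round; what a row does not reach only later rows make up. A row lasts 1/12 s, in which the tool goes at most 41.7 mm and 7.16 degrees, less where a joint would pass 70% of its speed; a pose out of reach is approached as far as the arm can. A call with a number of a shift or a turn outside -1 to 1 is refused whole. A call with a gripper value outside its range is refused whole. "claw" is the opening, from 0 (shut) to 1 (fully open), set as the call begins (left out, the last holds). The fingers move at their own pace and stop on an object; "grip_force" is the grip in N (left out, the last holds). Time passes only in rows, so rows that repeat a pose let the fingers close, or fill a call up. It gives the time, the measured TCP pose, the force, the opening and the grip force at its end, in the units of the state.
- get_state(): the state, without advancing time (a new reading comes with each control period).
- grab_frame(name): name is "scene" or "top" or "wrist"; returns the picture (384x512x3 uint8, red, green, blue); there is no depth.
- calibration(name): a dict with "camera_matrix" (3x3 intrinsics, pixels), "extrinsics" (4x4, takes a point from camera to world coordinates). Camera axes: x right, y down, z forward; pixel columns grow to the right and rows downward; lengths in m; the calibration is good to about 2 mm. A picture is of the moment at which its call begins: read the wrist's pose just before it. calibration takes no time and is no camera call; for the wrist camera it gives the pose at the moment of the call.
- job_done(): hands the job in; it is judged then, once.
Trained networks look in the newest picture that a camera, given by its name, has taken for a name from the list of things; names that differ only in an ending like _2 or _b are one class to them, and where a whole thing is asked for, a point or a joint stands for the part that bears it (a point fixed in the world has none). Each returns a list of dicts, best first, with "score" (0 to 1); they miss things now and then, are a little off and sometimes report something else, mostly with a low value. They report only what shows in the picture. A call takes as long as a camera call. They do not tell look-alikes from the thing itself.
- boxes_of(query, camera): "rect" ([left, top, right, bottom] in pixels, round what is visible of it).
- regions_of(query, camera): "region" (384x512 bool, what is visible of it) and "rect" ([left, top, right, bottom] in pixels, round what is visible of it).
- spot_point(query, camera): "uv" ([column, row] in pixels: a listed point, or the origin of a listed thing).
The state is a dict: "t": time; "q": joint angles; "qd": joint speeds; "joint_efforts": joint torques, N m; "eef_pos": TCP position; "ee_rot": TCP orientation; "force": force on the tool from outside, world axes, zero at the start; "moment": the same for the moment, N m; "width": finger opening in m; "gripper_force": force on a finger pad.
Only numpy, scipy, OpenCV 4.12 (cv2) and the standard library are available. Lean on these libraries where they do the work, as an engineer would, in place of code of your own. Each camera call takes 0.05 s, during which the arm holds its last target. There are 200 camera calls.

## Working session

There is one attempt and no reset: what is moved stays moved. The work goes in short steps, Python scripts to look and compute and a tool call to move; the robot and the scene stay as the last step left them, time stands still between calls to the robot, and variables do not carry over. Pictures are saved under pics/ and viewed, at most 10 in all, crops included, and the job is handed in when it is done.

Besides the shell and the picture viewer there is one more tool, called after ">>>" by a JSON object that holds its "name" and its "arguments". arm_command: Moves the arm, as the interface text tells. Shift numbers are shares of 25 cm and turn numbers shares of 180 degrees, none past 1 either way. Its arguments: {"type":"object","properties":{"commands":{"type":"array"},"claw":{"type":"number"},"grip_force":{"type":"number"}},"required":["commands"]}

```bash
mkdir -p pics; cat > h.py <<'E'
import numpy as np, cv2
from station import *
def K(n):
    c=calibration(n); return np.array(c["camera_matrix"]),np.array(c["extrinsics"])
def ray(n,uv):
    k,T=K(n); d=T[:3,:3]@np.linalg.solve(k,[uv[0],uv[1],1.]); return T[:3,3],d
def atz(n,uv,z):
    o,d=ray(n,uv); return o+d*(z-o[2])/d[2]
def proj(n,p):
    k,T=K(n); q=k@(T[:3,:3].T@(np.asarray(p)-T[:3,3])); return q[:2]/q[2]
def tri(obs):
    A=np.zeros((3,3));b=np.zeros(3)
    for n,uv in obs:
        o,d=ray(n,uv); d=d/np.linalg.norm(d);P=np.eye(3)-np.outer(d,d);A+=P;b+=P@o
    x=np.linalg.solve(A,b); return x,[np.round(proj(n,x)-uv,1) for n,uv in obs]
def snap(n,f=None):
    im=grab_frame(n)
    if f: cv2.imwrite("pics/"+f,im[:,:,::-1])
    return im
E
python3 - <<'E'
from h import *
print(get_state())
for c in ("top","scene"):
    im=snap(c,c+"0.png")
    print(c,np.round(K(c)[1][:3,3],3))
    for q,z in dict(switch_top=.051,lamp=0,loupe_lens=.007,loupe_grip=.007,brooch_centre=.047,pendant_centre=.047,brick=0,gauge=0,pointer_tip=.125,bowl_centre=.017,tweezers_centre=.006).items():
        for r in spot_point(q,c)[:3]:
            print(q,round(r["score"],2),np.round(r["uv"],1),np.round(atz(c,r["uv"],z),3))
a,b=[cv2.imread(f"pics/{c}0.png") for c in("top","scene")]
E
```

```text
{'t': 0.0, 'q': array([-9.75884817e-01,  3.59383942e-01,  1.10497967e-02, -3.49464582e-04,
       -1.22408551e+00, -2.88098801e-01]), 'qd': array([-4.10467588e-05,  6.96491675e-05,  4.83948336e-04, -1.00012202e-03,
        4.64879948e-04, -8.42467572e-04]), 'joint_efforts': array([ 2.39204292e-04, -5.82720137e+01,  2.93059820e+01,  6.99726328e+00,
        6.93379756e-03, -2.45358196e-04]), 'eef_pos': array([ 0.20366861, -0.64296967,  0.19312081]), 'ee_rot': array([ 3.13994288e+00, -1.46303269e-04, -2.83489884e+00]), 'force': array([-0.4120393 ,  0.43914288,  0.61178417]), 'moment': array([ 0.01956382,  0.02847208, -0.0165818 ]), 'gripper_force': 0.0, 'width': 0.08748955927640785}
top [0.387 0.027 1.048]
switch_top 0.66 [105.6 302.4] [0.26  0.386 0.051]
switch_top 0.65 [128.5 218. ] [0.463 0.332 0.051]
switch_top 0.2 [272.9 167.5] [ 0.58  -0.03   0.051]
lamp 0.68 [137.4 196.8] [0.522 0.325 0.   ]
lamp 0.64 [258.1 118.6] [0.725 0.002 0.   ]
lamp 0.61 [118.7 281.6] [0.305 0.372 0.   ]
loupe_lens 0.92 [370.6 184.9] [ 0.535 -0.287  0.007]
loupe_grip 0.78 [381.5 210.6] [ 0.467 -0.311  0.00
[... 716 characters left out ...]
.55 [436.5 233.2] [0.264 0.379 0.051]
lamp 0.85 [418.2 256. ] [0.308 0.371 0.   ]
lamp 0.6 [350.6 290.7] [0.516 0.327 0.   ]
loupe_lens 0.97 [181.1 173. ] [ 0.538 -0.302  0.007]
loupe_grip 0.17 [186.3 252.7] [0.721 0.012 0.007]
brooch_centre 0.71 [252.9 233.5] [0.588 0.096 0.047]
brooch_centre 0.47 [347.  293.7] [0.567 0.345 0.047]
pendant_centre 0.54 [225.8 209.9] [ 0.58  -0.016  0.047]
pendant_centre 0.52 [253.5 234.5] [0.59  0.1   0.047]
brick 0.73 [238.5 236. ] [0.586 0.041 0.   ]
gauge 0.97 [183.2 252.2] [ 0.722 -0.001  0.   ]
bowl_centre 0.74 [326.3 216.2] [0.372 0.146 0.017]
tweezers_centre 0.5 [274.4 190. ] [ 0.378 -0.042  0.006]
tweezers_centre 0.16 [349.1 289.2] [0.52  0.325 0.006]
```

View pics/top0.png

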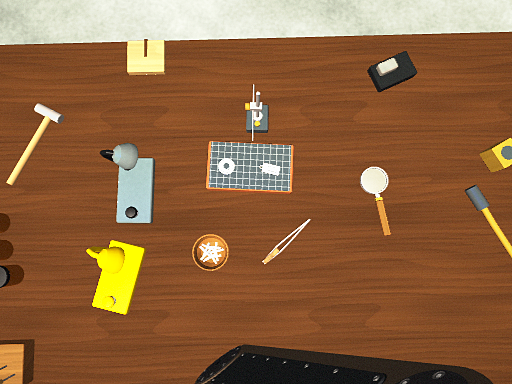

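View pics/scene0.png

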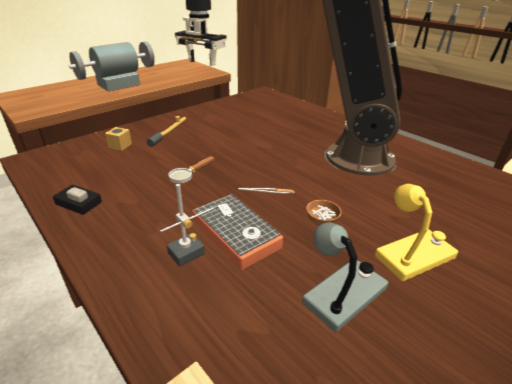

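The top view shows the grey lamp's plunger at about (131,212), the brooch at (226,166), the pendant at (271,168), the pointer tip near (253,140) and the loupe at (375,180) with its handle running to (387,233). In the scene view the pointer tip is near (218,208). I'll zoom in to refine these.

```bash
python3 - <<'E'
from h import *
t=snap("top");s=None
def cen(m): 
    c,sz,a=cv2.minAreaRect(np.argwhere(m)[:,::-1].astype(np.float32)); return np.round(c,1),np.round(sz,1),a
for q in("loupe","brooch_centre","switch_top","pendant_centre"):
    for r in regions_of(q,"top")[:2]:
        ys,xs=np.nonzero(r["region"]); print("top",q,round(r["score"],2),r["rect"],xs.mean().round(1),ys.mean().round(1),cen(r["region"]))
        if q=="loupe" and r["score"]>.5: np.save("lm.npy",r["region"])
s=snap("scene")
for q in("loupe","brooch_centre","switch_top"):
    for r in regions_of(q,"scene")[:2]:
        ys,xs=np.nonzero(r["region"]); print("scene",q,round(r["score"],2),r["rect"],xs.mean().round(1),ys.mean().round(1))
z=lambda im,x,y,w,h,f:cv2.resize(im[y:y+h,x:x+w,::-1],None,fx=f,fy=f,interpolation=cv2.INTER_CUBIC)
c=np.vstack([np.hstack([z(t,205,80,80,60*2//2+20,5),z(s,155,160,80,80,5)]),np.hstack([z(t,350,160,80,40,5)*1,z(t,100,190,80,40,5)])])
cv2.imwrite("pics/z1.png",c);print(c.shape)
E
```

```text
top loupe 0.96 [359.8, 168.7, 392.8, 234.9] 376.6 193.4 (array([374.7, 201.2]), array([68.8, 27.2]), 86.69812774658203)
top loupe 0.43 [191.9, 236.9, 228.4, 270.4] 209.9 252.3 (array([210., 252.]), array([35.4, 35.4]), 45.0)
top brooch_centre 0.76 [218.5, 157.0, 234.3, 177.5] 225.9 166.0 (array([226., 166.]), array([14., 14.]), 90.0)
top switch_top 0.71 [100.9, 297.3, 115.8, 306.7] 107.9 301.3 (array([108. , 301.5]), array([11., 12.]), 90.0)
top switch_top 0.47 [126.6, 209.5, 133.5, 216.4] 130.6 211.8 (array([130.5, 211.5]), array([9., 9.]), 90.0)
top pendant_centre 0.48 [265.2, 159.7, 278.4, 179.0] 270.4 168.5 (array([270.1, 168.5]), array([17.5,  9.2]), 14.03624439239502)
scene loupe 0.74 [170.6, 155.2, 214.6, 181.6] 188.8 170.5
scene brooch_centre 0.52 [245.2, 227.3, 259.3, 238.1] 250.8 232.4
scene brooch_centre 0.4 [172.1, 158.9, 213.0, 181.0] 184.8 172.3
scene switch_top 0.49 [430.0, 229.6, 443.0, 242.2] 437.8 236.0
scene switch_top 0.47 [358.5, 259.7, 371.1, 276.9] 365.6 267.4
(600, 800, 3)
```

View pics/z1.png

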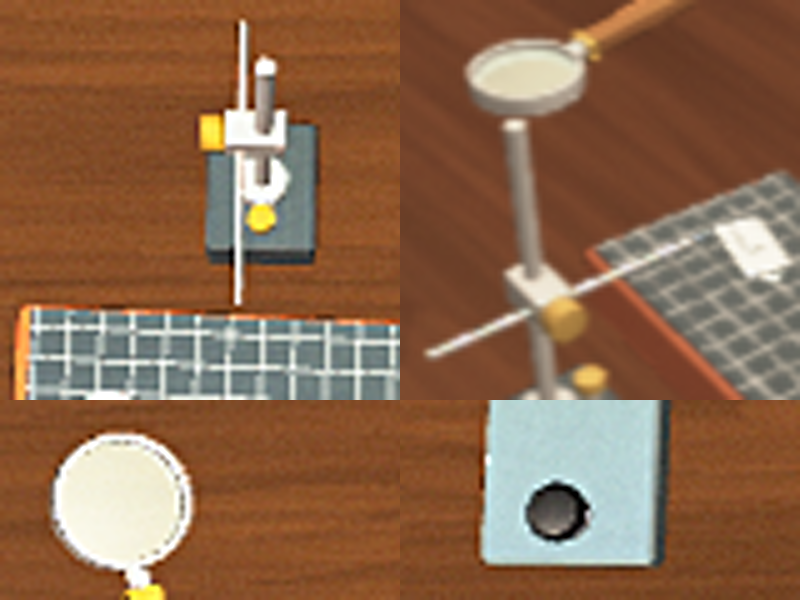

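The crops show the pointer tip at top (252.4,140.8) and scene (218,206). The lens is at top (374.4,180.2) and the grey lamp's cap at top (131,212).

```bash
python3 - <<'E'
from h import *
print("tip",tri([("top",(252.4,140.8)),("scene",(218,206))]))
print("back",tri([("top",(253.4,84)),("scene",(160.6,230.6))]))
print("brooch",tri([("top",(226,166)),("scene",(250.9,232.6))]),atz("top",(226,166),.05))
print("cap",tri([("top",(131,212)),("scene",(365.5,267.5))]),atz("top",(131,212),.051))
print("lens",atz("top",(374.4,180.2),.013))
m=np.load("lm.npy"); ys,xs=np.nonzero(m); k=ys>202
P=np.array([atz("top",(x,y),.014)[:2] for x,y in zip(xs[k],ys[k])])
print("handle mid",P.mean(0)); vx,vy,x0,y0=cv2.fitLine(P.astype(np.float32),cv2.DIST_L2,0,.01,.01).ravel(); print(np.degrees(np.arctan2(vy,vx)))
print("tail",P[P[:,0].argmin()], K("wrist")[1].round(3))
# grey lamp axis: base
for r in regions_of("lamp","top")[:3]: print(r["rect"],cv2.minAreaRect(np.argwhere(r["region"])[:,::-1].astype(np.float32)))
E
```

```text
tip (array([0.63377807, 0.02164202, 0.10707847]), [array([-0.7,  0.8]), array([-1. , -0.2])])
back (array([0.77626652, 0.01416003, 0.10753627]), [array([-0.3,  0.4]), array([-0.5, -0.1])])
brooch (array([0.58825455, 0.0886501 , 0.04461683]), [array([-0.1,  0.1]), array([-0.2, -0. ])]) [0.58748877 0.08799658 0.05      ]
cap (array([0.47839754, 0.32831283, 0.0444126 ]), [array([-0.1,  0.1]), array([-0.1, -0. ])]) [0.47792129 0.32613168 0.051     ]
lens [ 0.5462153  -0.29566109  0.013     ]
handle mid [ 0.44471699 -0.31021376]
9.463237
tail [ 0.40326286 -0.3157977 ] [[-0.302  0.918  0.257  0.134]
 [ 0.953  0.291  0.082 -0.664]
 [ 0.001  0.27  -0.963  0.385]
 [ 0.     0.     0.     1.   ]]
[86.1, 239.3, 146.5, 315.1] ((109.85293579101562, 274.5882568359375), (56.26826477050781, 68.63758087158203), 14.03624439239502)
[98.9, 141.3, 156.2, 220.1] ((132.86602783203125, 182.70164489746094), (84.1846923828125, 50.729286193847656), 77.38068389892578)
```

>>> {"name": "arm_command", "arguments": {"commands": [{"tx": -0.09,"ty": 0.06,"tz": -0.03,"twist": 0.01},{"tx": -0.2,"ty": 0.14,"tz": -0.06,"twist": 0.02},{"tx": -0.33,"ty": 0.23,"tz": -0.1,"twist": 0.03},{"tx": -0.46,"ty": 0.32,"tz": -0.14,"twist": 0.04},{"tx": -0.58,"ty": 0.4,"tz": -0.17,"twist": 0.048},{"tx": -0.66,"ty": 0.46,"tz": -0.2,"twist": 0.048},{"tx": -0.69,"ty": 0.48,"tz": -0.2,"twist": 0.048},{"tx": -0.69,"ty": 0.48,"tz": -0.2,"twist": 0.048}], "claw": 0}}

```text
t: 2.37
eef_pos: [0.3336, -0.4756, 0.245]
ee_rot: [-3.14, 0.001, -2.983]
force: [-0.6, -0.8, 0.4]
width: 0.0397
gripper_force: 0.0
```

```bash
python3 - <<'E'
from h import *
print("yellow head",tri([("top",(112,258)),("scene",(408,198))]))
print("grey head",tri([("top",(125,156)),("scene",(330,238))]))
s=get_state(); print(s["t"],s["eef_pos"],s["ee_rot"])
snap("wrist","w1.png")
for q,z in (("loupe_lens",.007),("loupe_grip",.014)):
    for r in spot_point(q,"wrist")[:2]: print(q,r["score"],r["uv"],atz("wrist",r["uv"],z))
E
```

```text
yellow head (array([0.36893925, 0.32910184, 0.17368711]), [array([ 0.1, -0.1]), array([ 0.1, -0. ])])
grey head (array([0.59181899, 0.30211495, 0.17528658]), [array([ 0.4, -0.3]), array([0.6, 0. ])])
2.3667 [ 0.33361909 -0.47564783  0.24499434] [-3.14039149e+00  1.48670141e-03 -2.98270434e+00]
```

>>> {"name": "arm_command", "arguments": {"commands": [{"tx": -0.08,"ty": 0.09},{"tx": -0.17,"ty": 0.18},{"tx": -0.27,"ty": 0.29},{"tx": -0.37,"ty": 0.4},{"tx": -0.45,"ty": 0.49},{"tx": -0.5,"ty": 0.54},{"tx": -0.52,"ty": 0.55},{"tx": -0.52,"ty": 0.55}]}}

```text
invalid input
```

```bash
python3 - <<'E'
from h import *
s=get_state(); print(s["t"],s["eef_pos"],s["ee_rot"])
snap("wrist","w2.png")
for q,z in (("loupe_lens",.007),("loupe_grip",.014)):
    for r in spot_point(q,"wrist")[:2]: print(q,r["score"],r["uv"],atz("wrist",r["uv"],z))
for r in regions_of("loupe","wrist")[:1]:
    ys,xs=np.nonzero(r["region"]); print(r["score"],r["rect"])
    P=np.array([atz("wrist",(x,y),.014)[:2] for x,y in zip(xs,ys)]); d=P-P.mean(0)
    w=np.linalg.svd(d,full_matrices=False)[2][0]; a=d@w; print(P.mean(0),w,np.degrees(np.arctan2(w[1],w[0])),P[a.argmin()],P[a.argmax()])
E
```

```text
2.5167 [ 0.33159557 -0.47728065  0.24367574] [ 3.14120364e+00 -4.55030563e-04 -2.98559150e+00]
```

View pics/w2.png

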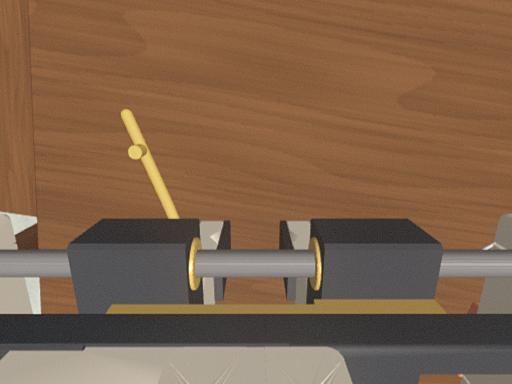

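The move was refused, probably because every row needs all four keys. This wrist picture shows only the fingers and the yellow hammer handle, because the arm didn't move.

>>> {"name": "arm_command", "arguments": {"commands": [{"tx": -0.08,"ty": 0.09,"tz": 0,"twist": 0},{"tx": -0.17,"ty": 0.18,"tz": 0,"twist": 0},{"tx": -0.27,"ty": 0.29,"tz": 0,"twist": 0},{"tx": -0.37,"ty": 0.4,"tz": 0,"twist": 0},{"tx": -0.45,"ty": 0.49,"tz": 0,"twist": 0},{"tx": -0.5,"ty": 0.54,"tz": 0,"twist": 0},{"tx": -0.52,"ty": 0.55,"tz": 0,"twist": 0},{"tx": -0.52,"ty": 0.55,"tz": 0,"twist": 0}]}}

```text
t: 3.38
eef_pos: [0.4398, -0.3206, 0.2439]
ee_rot: [3.142, -0.0, -2.984]
force: [0.2, 0.0, 0.5]
width: 0.0005
gripper_force: 0.0
```

```bash
cat > lp.py <<'E'
from h import *
import sys
s=get_state(); print(s["t"],s["eef_pos"],s["ee_rot"])
snap("wrist",sys.argv[1])
for q,z in (("loupe_lens",.007),("loupe_grip",.014)):
    for r in spot_point(q,"wrist")[:2]: print(q,r["score"],r["uv"],atz("wrist",r["uv"],z))
for r in regions_of("loupe","wrist")[:1]:
    ys,xs=np.nonzero(r["region"]); print(r["score"],r["rect"])
    P=np.array([atz("wrist",(x,y),.014)[:2] for x,y in zip(xs,ys)]); d=P-P.mean(0)
    w=np.linalg.svd(d,full_matrices=False)[2][0]; a=d@w; print(P.mean(0),w,np.degrees(np.arctan2(w[1],w[0])),P[a.argmin()],P[a.argmax()])
E
python3 lp.py w2.png
```

```text
3.3833 [ 0.43975185 -0.32059218  0.24387791] [ 3.14156894e+00 -2.63388948e-04 -2.98420024e+00]
loupe_lens 0.78 [262.2, 225.2] [ 0.54141055 -0.291604    0.007     ]
loupe_grip 0.92 [259.1, 174.4] [ 0.46089707 -0.30972669  0.014     ]
loupe_grip 0.41 [450.6, 275.8] [0.57785418 0.01932437 0.014     ]
0.61 [242.8, 130.8, 278.9, 240.5]
[ 0.47596161 -0.30708032] [0.98726122 0.15910778] 9.155112507805832 [ 0.40164821 -0.32366549] [ 0.56592658 -0.29942599]
```

View pics/w2.png

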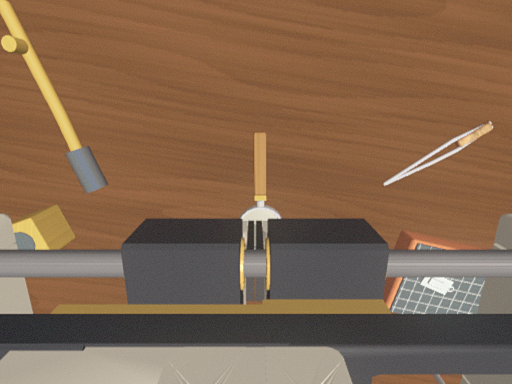

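The wrist picture shows the loupe handle upright at column ~260, rows 133–197, so it is aligned with the tool's x. The lens at row ~215 is partly hidden by the gripper. Next I go over to the lamp, staying high.

>>> {"name": "arm_command", "arguments": {"commands": [{"tx": -0.02,"ty": 0.08,"tz": 0,"twist": 0},{"tx": -0.05,"ty": 0.2,"tz": 0,"twist": 0},{"tx": -0.08,"ty": 0.34,"tz": 0,"twist": 0},{"tx": -0.11,"ty": 0.48,"tz": 0,"twist": 0},{"tx": -0.14,"ty": 0.62,"tz": 0,"twist": 0},{"tx": -0.17,"ty": 0.76,"tz": 0,"twist": 0},{"tx": -0.2,"ty": 0.9,"tz": 0,"twist": 0},{"tx": -0.22,"ty": 1.0,"tz": 0,"twist": 0}]}}

```text
t: 4.25
eef_pos: [0.4543, -0.0642, 0.2443]
ee_rot: [3.141, 0.001, -2.987]
force: [1.6, -0.1, 0.0]
width: 0.0003
gripper_force: 0.0
```

>>> {"name": "arm_command", "arguments": {"commands": [{"tx": -0.03,"ty": 0.14,"tz": 0,"twist": 0},{"tx": -0.06,"ty": 0.28,"tz": 0,"twist": 0},{"tx": -0.09,"ty": 0.42,"tz": 0,"twist": 0},{"tx": -0.12,"ty": 0.56,"tz": 0,"twist": 0},{"tx": -0.15,"ty": 0.68,"tz": 0,"twist": 0},{"tx": -0.17,"ty": 0.76,"tz": 0,"twist": 0},{"tx": -0.18,"ty": 0.8,"tz": 0,"twist": 0},{"tx": -0.18,"ty": 0.8,"tz": 0,"twist": 0}]}}

```text
t: 4.92
eef_pos: [0.4683, 0.1399, 0.2437]
ee_rot: [-3.141, -0.0, -2.985]
force: [0.5, -0.8, 0.9]
width: 0.0007
gripper_force: 0.0
```

```bash
python3 - <<'E'
from h import *
s=get_state(); print(s["t"],s["eef_pos"],s["ee_rot"])
snap("wrist","w3.png")
for q,z in (("brooch_centre",.047),("switch_top",.051),("bowl_centre",.017),("pointer_tip",.107)):
    for r in spot_point(q,"wrist")[:2]: print(q,r["score"],r["uv"],atz("wrist",r["uv"],z))
R=cv2.Rodrigues(np.array([0,0,s["ee_rot"][2]]))[0]@np.diag([1,-1,-1]); print((R.T@(np.array([.478,.327,.06])-s["eef_pos"])/.25).round(3))
E
```

```text
4.9167 [0.46833244 0.13991227 0.2437377 ] [-3.14123821e+00 -4.51378349e-04 -2.98488780e+00]
brooch_centre 0.26 [128.3, 73.9] [ 0.38342717 -0.02935425  0.047     ]
switch_top 0.76 [489.7, 20.1] [0.26023946 0.38268302 0.051     ]
switch_top 0.63 [390.7, 190.4] [0.47657726 0.32606908 0.051     ]
bowl_centre 0.88 [261.0, 88.7] [0.37375145 0.13371722 0.017     ]
[-0.155  0.733  0.735]
```

View pics/w3.png

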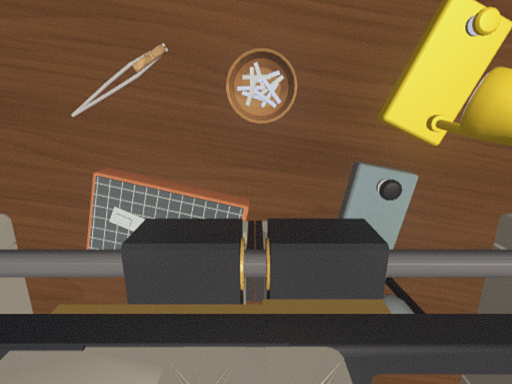

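The grey plunger's cap shows at (390,188), which agrees with (0.477, 0.326). I move over it and lower.

>>> {"name": "arm_command", "arguments": {"commands": [{"tx": -0.02,"ty": 0.1,"tz": 0,"twist": 0},{"tx": -0.05,"ty": 0.22,"tz": 0,"twist": 0},{"tx": -0.08,"ty": 0.36,"tz": 0,"twist": 0},{"tx": -0.11,"ty": 0.5,"tz": 0,"twist": 0},{"tx": -0.14,"ty": 0.62,"tz": 0,"twist": 0},{"tx": -0.15,"ty": 0.7,"tz": 0,"twist": 0},{"tx": -0.155,"ty": 0.73,"tz": 0.05,"twist": 0},{"tx": -0.155,"ty": 0.73,"tz": 0.1,"twist": 0}]}}

```text
t: 5.83
eef_pos: [0.4783, 0.3267, 0.2189]
ee_rot: [3.141, 0.001, -2.985]
force: [0.5, -1.2, -0.4]
width: 0.0006
gripper_force: 0.0
```

>>> {"name": "arm_command", "arguments": {"commands": [{"tx": 0,"ty": 0,"tz": 0.1,"twist": 0},{"tx": 0,"ty": 0,"tz": 0.2,"twist": 0},{"tx": 0,"ty": 0,"tz": 0.3,"twist": 0},{"tx": 0,"ty": 0,"tz": 0.4,"twist": 0},{"tx": 0,"ty": 0,"tz": 0.5,"twist": 0},{"tx": 0,"ty": 0,"tz": 0.58,"twist": 0},{"tx": 0,"ty": 0,"tz": 0.62,"twist": 0},{"tx": 0,"ty": 0,"tz": 0.62,"twist": 0}]}}

```text
t: 6.5
eef_pos: [0.4771, 0.3235, 0.062]
ee_rot: [-3.139, -0.003, -2.987]
force: [-0.7, -0.3, -0.6]
width: 0.0007
gripper_force: 0.0
```

>>> {"name": "arm_command", "arguments": {"commands": [{"tx": 0,"ty": 0,"tz": 0.02,"twist": 0},{"tx": 0,"ty": 0,"tz": 0.04,"twist": 0},{"tx": 0,"ty": 0,"tz": 0.05,"twist": 0},{"tx": 0,"ty": 0,"tz": 0.06,"twist": 0},{"tx": 0,"ty": 0,"tz": 0.07,"twist": 0},{"tx": 0,"ty": 0,"tz": 0.075,"twist": 0},{"tx": 0,"ty": 0,"tz": 0.08,"twist": 0},{"tx": 0,"ty": 0,"tz": 0.08,"twist": 0}]}}

```text
t: 7.17
eef_pos: [0.4778, 0.3254, 0.044]
ee_rot: [-3.141, -0.0, -2.986]
force: [-0.5, 0.7, -0.5]
width: 0.0004
gripper_force: 0.0
```

>>> {"name": "arm_command", "arguments": {"commands": [{"tx": 0,"ty": 0,"tz": 0.004,"twist": 0},{"tx": 0,"ty": 0,"tz": 0.008,"twist": 0},{"tx": 0,"ty": 0,"tz": 0.012,"twist": 0},{"tx": 0,"ty": 0,"tz": 0.016,"twist": 0},{"tx": 0,"ty": 0,"tz": 0.02,"twist": 0},{"tx": 0,"ty": 0,"tz": 0.02,"twist": 0},{"tx": 0,"ty": 0,"tz": 0.02,"twist": 0},{"tx": 0,"ty": 0,"tz": 0.02,"twist": 0}]}}

```text
t: 7.83
eef_pos: [0.4779, 0.3255, 0.0391]
ee_rot: [3.142, 0.0, -2.986]
force: [0.3, 0.8, -0.0]
width: 0.0004
gripper_force: 0.0
```

```bash
python3 - <<'E'
from h import *
s=get_state(); print(s["t"],s["eef_pos"],s["force"],s["joint_efforts"].round(1))
im=snap("scene"); t=snap("top")
a=cv2.resize(im[190:310,290:450,::-1],None,fx=5,fy=5,interpolation=cv2.INTER_CUBIC)
cv2.imwrite("pics/p1.png",a)
E
```

```text
7.8333 [0.47791041 0.32546887 0.03909964] [ 0.25168862  0.80019221 -0.03947751] [ -0.  -50.8  22.8   5.4  -0.1   0. ]
```

View pics/p1.png

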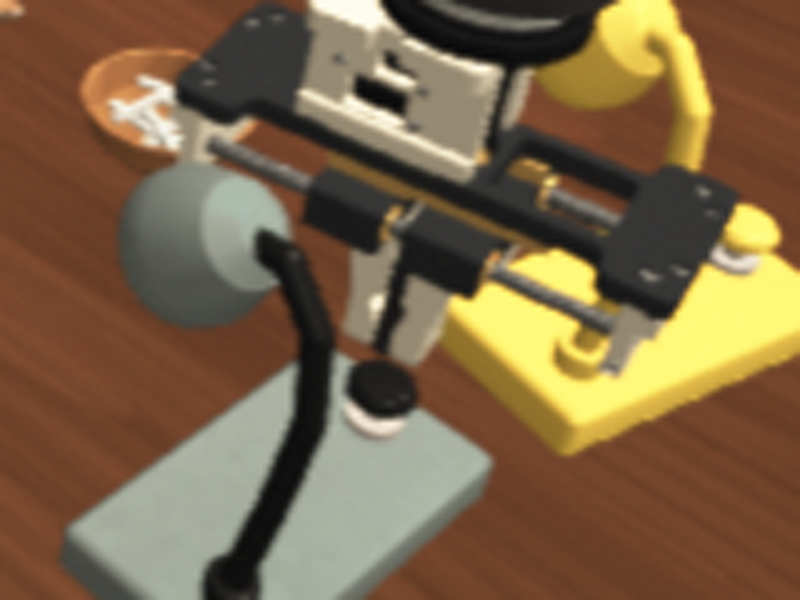

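The fingertips, at scene (371,261), appear just above or behind the cap at (366,268), and no force is felt. I'll check where the reported TCP projects.

```bash
python3 - <<'E'
from h import *
s=get_state(); p=s["eef_pos"]
print("tcp->scene",proj("scene",p),"top",proj("top",p))
for q in ([.478,.327,.051],[.478,.327,.041],[.45,.33,.039],[.478,.327,.07]): print(q,proj("scene",q),proj("top",q))
print(s["q"])
t=grab_frame("top"); s2=grab_frame("scene")
a=cv2.resize(t[150:270,60:220,::-1],None,fx=5,fy=5,interpolation=cv2.INTER_CUBIC)
cv2.imwrite("pics/p2.png",a)
for c in("scene","top"):
  grab_frame(c)
  for r in spot_point("switch_top",c)[:2]: print(c,r)
E
```

```text
tcp->scene [363.84044541 268.38524305] top [132.69335005 212.38128294]
[0.478, 0.327, 0.051] [365.56952886 264.83459252] [130.65003667 211.97849343]
[0.478, 0.327, 0.041] [364.63085474 268.18837908] [131.84848401 212.30608834]
[0.45, 0.33, 0.039] [373.04827532 263.30383968] [130.80565773 223.55259685]
[0.478, 0.327, 0.07] [367.39313541 258.319033  ] [128.30609357 211.33777789]
[ 9.35964108e-01  3.47819747e-01 -3.98441996e-01  1.78697092e-05
 -8.24488561e-01 -2.35078290e+00]
scene {'uv': [366.4, 266.1], 'score': 0.45}
scene {'uv': [440.0, 233.4], 'score': 0.41}
```

View pics/p2.png

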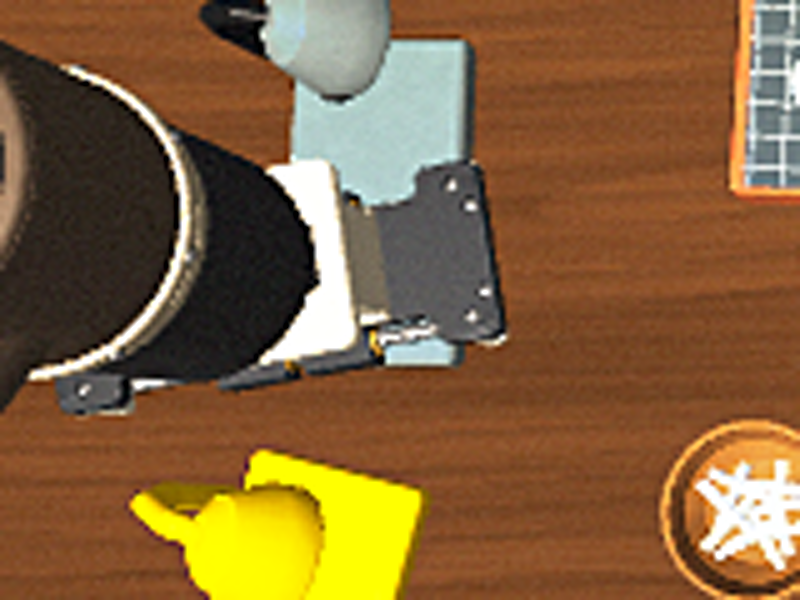

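```bash
python3 - <<'E'
from h import *
s=get_state(); p=s["eef_pos"]
print("tcp->wrist",proj("wrist",p),"+50up",proj("wrist",p+[0,0,.05]), K("wrist")[1].round(3).tolist())
print("wrist view of cap",proj("wrist",[.478,.327,.051]))
a=cv2.imread("pics/scene0.png"); b=snap("scene")[:,:,::-1]; w=snap("wrist")[:,:,::-1]
for n,i in(("before",a),("now",b)):
    g=cv2.cvtColor(i,cv2.COLOR_BGR2GRAY)[258:282,352:380]; m=g<45; ys,xs=np.nonzero(m)
    print(n,m.sum(),xs.mean()+352,ys.mean()+258,ys.min()+258,ys.max()+258)
z=lambda i:cv2.resize(i[235:285,340:390],(400,400),interpolation=cv2.INTER_CUBIC)
top=np.hstack([z(a),z(b)]); bot=cv2.resize(w[120:320,106:406][:, :],(300,200)); 
pad=np.zeros((200,800,3),np.uint8); pad[:,:300]=bot; cv2.imwrite("pics/p3.png",np.vstack([top,pad]))
E
```

```text
tcp->wrist [251.93020679 215.62443554] +50up [251.15076041 249.93341868] [[-0.155, 0.951, 0.266, 0.406], [0.988, 0.149, 0.042, 0.316], [0.0, 0.27, -0.963, 0.23], [0.0, 0.0, 0.0, 1.0]]
wrist view of cap [254.12936713 222.70308194]
before 180 360.9277777777778 266.8666666666667 258 279
now 183 361.04918032786884 266.62295081967216 258 279
```

View pics/p3.png

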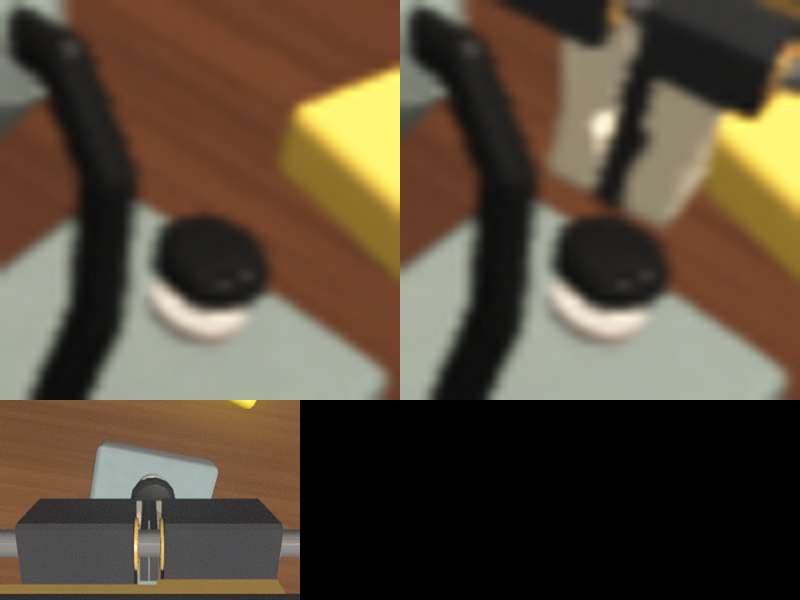

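The picture shows the fingertips still in the air near (366.5,260), above or toward the robot from the cap at (366,267), and the cap hasn't moved. I go on down in small steps, watching the force.

>>> {"name": "arm_command", "arguments": {"commands": [{"tx": 0,"ty": 0,"tz": 0.005,"twist": 0},{"tx": 0,"ty": 0,"tz": 0.01,"twist": 0},{"tx": 0,"ty": 0,"tz": 0.015,"twist": 0},{"tx": 0,"ty": 0,"tz": 0.02,"twist": 0},{"tx": 0,"ty": 0,"tz": 0.025,"twist": 0},{"tx": 0,"ty": 0,"tz": 0.03,"twist": 0},{"tx": 0,"ty": 0,"tz": 0.03,"twist": 0},{"tx": 0,"ty": 0,"tz": 0.03,"twist": 0}]}}

```text
t: 9.0
eef_pos: [0.4778, 0.3254, 0.0314]
ee_rot: [-3.141, -0.0, -2.986]
force: [0.2, 0.4, -0.3]
width: 0.0004
gripper_force: 0.0
```

```bash
python3 - <<'E'
from h import *
s=get_state(); p=s["eef_pos"]
print(p,s["force"])
a=cv2.imread("pics/scene0.png"); b=snap("scene")[:,:,::-1]; cv2.imwrite("pics/sc_b.png",b)
for z in(.039,.065): print(z,atz("scene",(366.5,260),z))
k=K("wrist")[0]; print(k.round(1).tolist())
# profile of cap column
for c in (364,366,368): print(c,cv2.cvtColor(a,6)[250:280,c].tolist(),"\n  ",cv2.cvtColor(b,6)[250:280,c].tolist())
w=snap("wrist"); g=cv2.cvtColor(w,cv2.COLOR_RGB2GRAY); print("wrist rows @col 235,240,250,256,262,275"); 
for r in range(185,240,3): print(r,g[r,[228,232,236,240,246,250,254,258,262,266,272,276,280,284]].tolist())
E
```

```text
[0.47783957 0.32536293 0.03143338] [ 0.22438331  0.36081465 -0.25723747]
0.039 [0.4522157  0.31519771 0.039     ]
0.065 [0.47851525 0.32636137 0.065     ]
[[297.8, 0.0, 254.6], [0.0, 297.8, 188.1], [0.0, 0.0, 1.0]]
364 [74, 77, 76, 74, 74, 78, 80, 81, 81, 79, 76, 69, 38, 29, 29, 30, 30, 32, 31, 30, 26, 23, 38, 126, 210, 222, 175, 133, 159, 168] 
   [141, 154, 227, 240, 216, 200, 133, 111, 85, 88, 58, 35, 26, 28, 30, 31, 32, 33, 34, 29, 26, 22, 39, 128, 214, 225, 178, 134, 162, 172]
366 [74, 76, 77, 77, 74, 73, 77, 79, 82, 82, 77, 68, 38, 30, 30, 30, 31, 33, 33, 33, 35, 31, 23, 79, 208, 227, 205, 147, 156, 168] 
   [106, 107, 91, 84, 58, 49, 33, 26, 25, 28, 32, 38, 46, 53, 35, 31, 31, 33, 34, 34, 37, 32, 23, 82, 212, 230, 209, 151, 161, 170]
368 [73, 73, 75, 77, 78, 74, 73, 75, 78, 81, 82, 77, 56, 36, 30, 30, 32, 33, 34, 31, 47, 35, 27, 90, 217, 224, 186, 159, 168, 169] 
   [23, 25, 31, 28, 27, 26, 35, 61, 98, 111, 121, 133, 134, 127, 85, 42, 33, 35, 36, 33, 49, 36, 26, 91, 222, 227, 190, 161, 171, 173]
wrist rows @col 235,240,250,256,262,275
185 [151, 156, 155, 153, 154, 151, 153, 15
[... 549 characters left out ...]
[150, 153, 153, 142, 40, 49, 55, 66, 72, 60, 40, 61, 153, 152]
212 [151, 151, 154, 38, 47, 59, 59, 62, 67, 69, 57, 51, 154, 153]
215 [154, 153, 156, 45, 51, 62, 63, 68, 62, 66, 68, 56, 94, 152]
218 [115, 113, 91, 40, 55, 56, 58, 61, 63, 63, 53, 47, 51, 110]
221 [46, 45, 47, 40, 118, 41, 51, 46, 100, 121, 50, 46, 46, 42]
224 [50, 49, 45, 39, 139, 41, 47, 41, 110, 136, 43, 49, 45, 43]
227 [43, 50, 46, 42, 138, 47, 49, 41, 102, 137, 56, 48, 41, 43]
230 [45, 48, 49, 44, 139, 36, 42, 46, 78, 139, 48, 43, 41, 46]
233 [47, 55, 54, 44, 155, 39, 47, 42, 65, 117, 32, 46, 44, 46]
236 [37, 48, 42, 41, 162, 35, 36, 50, 52, 123, 47, 44, 44, 44]
239 [50, 50, 52, 46, 170, 39, 43, 43, 40, 78, 47, 42, 43, 50]
```

>>> {"name": "arm_command", "arguments": {"commands": [{"tx": 0,"ty": 0,"tz": 0.005,"twist": 0},{"tx": 0,"ty": 0,"tz": 0.01,"twist": 0},{"tx": 0,"ty": 0,"tz": 0.015,"twist": 0},{"tx": 0,"ty": 0,"tz": 0.02,"twist": 0},{"tx": 0,"ty": 0,"tz": 0.025,"twist": 0},{"tx": 0,"ty": 0,"tz": 0.03,"twist": 0},{"tx": 0,"ty": 0,"tz": 0.035,"twist": 0},{"tx": 0,"ty": 0,"tz": 0.035,"twist": 0}]}}

```text
t: 9.77
eef_pos: [0.4778, 0.3253, 0.0225]
ee_rot: [-3.141, -0.0, -2.986]
force: [0.7, 0.2, 0.6]
width: 0.0004
gripper_force: 0.0
```

>>> {"name": "arm_command", "arguments": {"commands": [{"tx": 0,"ty": 0,"tz": 0.004,"twist": 0},{"tx": 0,"ty": 0,"tz": 0.008,"twist": 0},{"tx": 0,"ty": 0,"tz": 0.01,"twist": 0},{"tx": 0,"ty": 0,"tz": 0.012,"twist": 0},{"tx": 0,"ty": 0,"tz": 0.014,"twist": 0},{"tx": 0,"ty": 0,"tz": 0.016,"twist": 0},{"tx": 0,"ty": 0,"tz": 0.016,"twist": 0},{"tx": 0,"ty": 0,"tz": 0.016,"twist": 0}]}}

```text
t: 10.43
eef_pos: [0.478, 0.3255, 0.0191]
ee_rot: [3.141, 0.0, -2.986]
force: [-0.4, -0.1, 3.2]
width: 0.0008
gripper_force: 1.4
```

```bash
python3 - <<'E'
from h import *
s=get_state(); print(s["eef_pos"],s["force"])
b=snap("scene")[:,:,::-1]; cv2.imwrite("pics/sc_c.png",b)
for c in (362,364,366,368): print(c,cv2.cvtColor(b,6)[250:280,c].tolist())
E
```

```text
[0.47797893 0.32546802 0.01905297] [-0.4467649  -0.0636745   3.16819672]
362 [139, 139, 139, 139, 139, 139, 156, 222, 219, 189, 174, 146, 128, 115, 102, 61, 31, 26, 24, 20, 21, 64, 171, 215, 227, 187, 131, 141, 169, 173]
364 [139, 138, 135, 134, 126, 143, 162, 200, 170, 152, 88, 46, 34, 30, 26, 26, 25, 28, 31, 28, 27, 22, 38, 128, 214, 226, 179, 135, 163, 172]
366 [106, 86, 54, 49, 36, 36, 31, 28, 24, 24, 25, 30, 46, 74, 81, 100, 104, 105, 68, 40, 35, 31, 23, 81, 212, 229, 210, 150, 160, 171]
368 [27, 25, 25, 31, 36, 49, 77, 92, 70, 64, 68, 104, 129, 136, 136, 138, 138, 138, 125, 72, 53, 36, 27, 91, 222, 227, 191, 163, 170, 174]
```

Contact: 3.2 N at a reported z of 0.019, so the true fingertips sit about 31 mm above the reported TCP. I press another 10 mm.

>>> {"name": "arm_command", "arguments": {"commands": [{"tx": 0,"ty": 0,"tz": 0.006,"twist": 0},{"tx": 0,"ty": 0,"tz": 0.012,"twist": 0},{"tx": 0,"ty": 0,"tz": 0.018,"twist": 0},{"tx": 0,"ty": 0,"tz": 0.024,"twist": 0},{"tx": 0,"ty": 0,"tz": 0.03,"twist": 0},{"tx": 0,"ty": 0,"tz": 0.036,"twist": 0},{"tx": 0,"ty": 0,"tz": 0.038,"twist": 0},{"tx": 0,"ty": 0,"tz": 0.038,"twist": 0}]}}

```text
t: 11.15
eef_pos: [0.478, 0.3255, 0.0092]
ee_rot: [-3.142, 0.0, -2.985]
force: [-1.4, -0.1, 5.7]
width: 0.0006
gripper_force: 2.9
```

>>> {"name": "arm_command", "arguments": {"commands": [{"tx": 0,"ty": 0,"tz": 0.003,"twist": 0},{"tx": 0,"ty": 0,"tz": 0.005,"twist": 0},{"tx": 0,"ty": 0,"tz": 0.007,"twist": 0},{"tx": 0,"ty": 0,"tz": 0.008,"twist": 0},{"tx": 0,"ty": 0,"tz": 0.008,"twist": 0},{"tx": 0,"ty": 0,"tz": 0.008,"twist": 0},{"tx": 0,"ty": 0,"tz": 0.008,"twist": 0},{"tx": 0,"ty": 0,"tz": 0.008,"twist": 0}]}}

```text
t: 11.82
eef_pos: [0.4781, 0.3255, 0.0086]
ee_rot: [3.141, 0.001, -2.985]
force: [-5.0, -3.3, 17.4]
width: 0.0004
gripper_force: 8.4
```

```bash
python3 - <<'E'
from h import *
s=get_state(); print(s["eef_pos"],s["force"])
b=snap("scene")[:,:,::-1]; cv2.imwrite("pics/sc_d.png",b)
for c in (362,364,366): print(c,cv2.cvtColor(b,6)[255:280,c].tolist())
E
```

```text
[0.47813775 0.32554942 0.00864491] [-4.99076708 -3.2629175  17.35139103]
362 [138, 138, 139, 138, 154, 226, 241, 230, 184, 121, 104, 92, 55, 37, 26, 26, 27, 25, 23, 21, 38, 96, 140, 169, 173]
364 [130, 108, 103, 85, 103, 89, 68, 53, 40, 28, 25, 26, 31, 37, 47, 58, 55, 39, 34, 31, 21, 45, 115, 163, 172]
366 [35, 26, 25, 25, 27, 32, 35, 31, 29, 38, 73, 101, 120, 132, 135, 135, 125, 79, 65, 40, 26, 33, 100, 157, 170]
```

The plunger is at its stop: 17 N, and the white ring is gone in the picture. I lift off and let it spring back.

>>> {"name": "arm_command", "arguments": {"commands": [{"tx": 0,"ty": 0,"tz": -0.04,"twist": 0},{"tx": 0,"ty": 0,"tz": -0.12,"twist": 0},{"tx": 0,"ty": 0,"tz": -0.24,"twist": 0},{"tx": 0,"ty": 0,"tz": -0.38,"twist": 0},{"tx": 0,"ty": 0,"tz": -0.52,"twist": 0},{"tx": 0,"ty": 0,"tz": -0.66,"twist": 0},{"tx": 0,"ty": 0,"tz": -0.78,"twist": 0},{"tx": 0,"ty": 0,"tz": -0.85,"twist": 0}]}}

```text
t: 12.53
eef_pos: [0.4788, 0.3262, 0.2236]
ee_rot: [3.139, 0.004, -2.985]
force: [0.2, 0.4, -0.1]
width: 0.0005
gripper_force: 0.0
```

```bash
python3 - <<'E'
from h import *
s=get_state(); print(s["t"],s["eef_pos"],s["force"])
b=snap("scene")[:,:,::-1]
for c in (364,366): print(c,cv2.cvtColor(b,6)[255:280,c].tolist())
R=cv2.Rodrigues(np.array([0,0,s["ee_rot"][2]]))[0]@np.diag([1,-1,-1]); print((R.T@(np.array([.473,-.3055,.22])-s["eef_pos"])/.25).round(3))
E
```

```text
12.5333 [0.47880063 0.32621293 0.22362828] [ 0.24736536  0.39971285 -0.06397301]
364 [75, 77, 79, 78, 76, 74, 67, 38, 28, 28, 29, 28, 30, 31, 28, 25, 21, 37, 122, 205, 218, 170, 128, 154, 164]
366 [71, 74, 77, 80, 79, 75, 65, 38, 29, 29, 28, 31, 31, 32, 32, 32, 31, 21, 77, 204, 224, 201, 143, 153, 163]
[ 0.416 -2.492  0.015]
```

>>> {"name": "arm_command", "arguments": {"commands": [{"tx": 0.02,"ty": -0.08,"tz": 0,"twist": 0},{"tx": 0.03,"ty": -0.2,"tz": 0,"twist": 0},{"tx": 0.06,"ty": -0.34,"tz": 0,"twist": 0},{"tx": 0.08,"ty": -0.48,"tz": 0,"twist": 0},{"tx": 0.1,"ty": -0.62,"tz": 0,"twist": 0},{"tx": 0.13,"ty": -0.76,"tz": 0,"twist": 0},{"tx": 0.15,"ty": -0.9,"tz": 0,"twist": 0},{"tx": 0.17,"ty": -1.0,"tz": 0,"twist": 0}], "claw": 0.6}}

```text
t: 13.25
eef_pos: [0.474, 0.0696, 0.2193]
ee_rot: [3.141, -0.001, -2.986]
force: [0.4, -0.7, 0.3]
width: 0.0481
gripper_force: 0.0
```

>>> {"name": "arm_command", "arguments": {"commands": [{"tx": 0.02,"ty": -0.13,"tz": 0,"twist": 0},{"tx": 0.04,"ty": -0.26,"tz": 0,"twist": 0},{"tx": 0.06,"ty": -0.39,"tz": 0,"twist": 0},{"tx": 0.09,"ty": -0.52,"tz": 0,"twist": 0},{"tx": 0.11,"ty": -0.65,"tz": 0,"twist": 0},{"tx": 0.13,"ty": -0.78,"tz": 0,"twist": 0},{"tx": 0.15,"ty": -0.9,"tz": 0,"twist": 0},{"tx": 0.16,"ty": -0.97,"tz": 0,"twist": 0}]}}

```text
t: 13.92
eef_pos: [0.4722, -0.1763, 0.2191]
ee_rot: [3.141, -0.001, -2.987]
force: [0.6, 0.5, 0.9]
width: 0.0525
gripper_force: 0.0
```

>>> {"name": "arm_command", "arguments": {"commands": [{"tx": 0.02,"ty": -0.11,"tz": 0,"twist": 0},{"tx": 0.04,"ty": -0.22,"tz": 0.02,"twist": 0},{"tx": 0.05,"ty": -0.32,"tz": 0.06,"twist": 0},{"tx": 0.06,"ty": -0.41,"tz": 0.12,"twist": 0},{"tx": 0.08,"ty": -0.48,"tz": 0.18,"twist": 0},{"tx": 0.086,"ty": -0.52,"tz": 0.24,"twist": 0},{"tx": 0.086,"ty": -0.522,"tz": 0.28,"twist": 0},{"tx": 0.086,"ty": -0.522,"tz": 0.28,"twist": 0}]}}

```text
t: 14.58
eef_pos: [0.4701, -0.3058, 0.1467]
ee_rot: [3.139, -0.004, -2.987]
force: [-0.2, 0.4, 0.2]
width: 0.0526
gripper_force: 0.0
```

```bash
python3 lp.py w4.png; python3 - <<'E'
from h import *
s=get_state(); print(s["eef_pos"],proj("wrist",s["eef_pos"]))
w=cv2.imread("pics/w4.png"); h=cv2.cvtColor(w,cv2.COLOR_BGR2HSV)
for r in range(60,225,15):
    row=w[r].astype(int); m=np.nonzero((row[:,2]>150)&(row[:,2]-row[:,0]>70))[0]; m=m[(m>220)&(m<300)]; print(r,(m.min(),m.max()) if len(m) else None)
E
```

```text
14.5833 [ 0.47012347 -0.30582982  0.14667073] [ 3.13888375 -0.00424489 -2.98745062]
loupe_lens 0.73 [252.4, 232.1] [ 0.54664388 -0.29475034  0.007     ]
loupe_grip 0.9 [249.2, 168.0] [ 0.46835067 -0.31066867  0.014     ]
0.86 [222.8, 109.0, 283.0, 250.7]
[ 0.47263824 -0.30572749  0.15075875] [251.95108193 215.58308493]
60 None
75 None
90 None
105 None
120 (np.int64(244), np.int64(259))
135 (np.int64(244), np.int64(259))
150 (np.int64(244), np.int64(259))
165 (np.int64(245), np.int64(259))
180 (np.int64(245), np.int64(260))
195 (np.int64(245), np.int64(261))
210 NoneTraceback (most recent call last):
  File "lp.py", line 9, in <module>
    P=np.array([atz("wrist",(x,y),.014)[:2] for x,y in zip(xs,ys)]); d=P-P.mean(0)
                ~~~^^^^^^^^^^^^^^^^^^^^
  File "h.py", line 8, in atz
    o,d=ray(n,uv); return o+d*(z-o[2])/d[2]
        ~~~^^^^^^
  File "h.py", line 6, in ray
    k,T=K(n); d=T[:3,:3]@np.linalg.solve(k,[uv[0],uv[1],1.]); return T[:3,3],d
        ~^^^
  File "h.py", line 4, in K
    c=calibration(n); return np.array(c["camera_matrix"]),np.array(c["extrinsics"])
ValueError: time passes only in moves, steps and waits
```

The loupe's handle is centred under the fingers and aligned, with columns 244–260 parallel to tool x. I lower onto it.

>>> {"name": "arm_command", "arguments": {"commands": [{"tx": 0,"ty": 0,"tz": 0.1,"twist": 0},{"tx": 0,"ty": 0,"tz": 0.21,"twist": 0},{"tx": 0,"ty": 0,"tz": 0.32,"twist": 0},{"tx": 0,"ty": 0,"tz": 0.43,"twist": 0},{"tx": 0,"ty": 0,"tz": 0.53,"twist": 0},{"tx": 0,"ty": 0,"tz": 0.6,"twist": 0},{"tx": 0,"ty": 0,"tz": 0.64,"twist": 0},{"tx": 0,"ty": 0,"tz": 0.66,"twist": 0}]}}

```text
t: 15.45
eef_pos: [0.4721, -0.3057, -0.0157]
ee_rot: [3.141, -0.001, -2.985]
force: [-0.6, 0.3, -0.2]
width: 0.0525
gripper_force: 0.0
```

>>> {"name": "arm_command", "arguments": {"commands": [{"tx": 0,"ty": 0,"tz": 0.004,"twist": 0},{"tx": 0,"ty": 0,"tz": 0.008,"twist": 0},{"tx": 0,"ty": 0,"tz": 0.012,"twist": 0},{"tx": 0,"ty": 0,"tz": 0.016,"twist": 0},{"tx": 0,"ty": 0,"tz": 0.02,"twist": 0},{"tx": 0,"ty": 0,"tz": 0.024,"twist": 0},{"tx": 0,"ty": 0,"tz": 0.028,"twist": 0},{"tx": 0,"ty": 0,"tz": 0.028,"twist": 0}]}}

```text
t: 16.12
eef_pos: [0.4718, -0.3062, -0.0223]
ee_rot: [3.142, -0.0, -2.986]
force: [-0.1, -0.1, 0.3]
width: 0.0525
gripper_force: 0.0
```

>>> {"name": "arm_command", "arguments": {"commands": [{"tx": 0,"ty": 0,"tz": 0.004,"twist": 0},{"tx": 0,"ty": 0,"tz": 0.008,"twist": 0},{"tx": 0,"ty": 0,"tz": 0.012,"twist": 0},{"tx": 0,"ty": 0,"tz": 0.016,"twist": 0},{"tx": 0,"ty": 0,"tz": 0.02,"twist": 0},{"tx": 0,"ty": 0,"tz": 0.022,"twist": 0},{"tx": 0,"ty": 0,"tz": 0.024,"twist": 0},{"tx": 0,"ty": 0,"tz": 0.024,"twist": 0}]}}

```text
t: 16.78
eef_pos: [0.4719, -0.3061, -0.0283]
ee_rot: [3.141, -0.0, -2.986]
force: [-0.6, 0.6, -0.2]
width: 0.0528
gripper_force: 0.0
```

Now I close on the handle.

>>> {"name": "arm_command", "arguments": {"commands": [{"tx": 0,"ty": 0,"tz": 0,"twist": 0},{"tx": 0,"ty": 0,"tz": 0,"twist": 0},{"tx": 0,"ty": 0,"tz": 0,"twist": 0},{"tx": 0,"ty": 0,"tz": 0,"twist": 0},{"tx": 0,"ty": 0,"tz": 0,"twist": 0},{"tx": 0,"ty": 0,"tz": 0,"twist": 0},{"tx": 0,"ty": 0,"tz": 0,"twist": 0},{"tx": 0,"ty": 0,"tz": 0,"twist": 0}], "claw": 0, "grip_force": 50}}

```text
t: 17.45
eef_pos: [0.472, -0.3062, -0.0282]
ee_rot: [-3.142, 0.0, -2.986]
force: [0.1, 0.6, 0.2]
width: 0.017
gripper_force: 50.0
```

>>> {"name": "arm_command", "arguments": {"commands": [{"tx": 0,"ty": 0,"tz": -0.02,"twist": 0},{"tx": 0,"ty": 0,"tz": -0.07,"twist": 0},{"tx": 0,"ty": 0,"tz": -0.16,"twist": 0},{"tx": 0,"ty": 0,"tz": -0.27,"twist": 0},{"tx": 0,"ty": 0,"tz": -0.39,"twist": 0},{"tx": 0,"ty": 0,"tz": -0.5,"twist": 0},{"tx": 0,"ty": 0,"tz": -0.57,"twist": 0},{"tx": 0,"ty": 0,"tz": -0.6,"twist": 0}]}}

```text
t: 18.12
eef_pos: [0.4733, -0.3067, 0.1252]
ee_rot: [-3.139, 0.004, -2.985]
force: [0.4, 0.2, -0.7]
width: 0.0177
gripper_force: 50.0
```

```bash
cat > tilt.py <<'E'
from h import *
s=get_state(); print(s["t"],s["eef_pos"],s["ee_rot"],s["width"],s["gripper_force"],s["force"])
for c in("top","scene"):
    snap(c,f"now_{c}.png")
    for q in("loupe_lens","loupe_grip"):
        for r in spot_point(q,c)[:2]: print(c,q,round(r["score"],2),r["uv"])
    for r in regions_of("loupe",c)[:1]: 
        print(c,r["score"],r["rect"]); np.save(f"m_{c}.npy",r["region"])
snap("wrist","now_wrist.png")
for r in spot_point("loupe_lens","wrist")[:1]: print("wrist",r)
E
python3 tilt.py
```

```text
18.1167 [ 0.47326002 -0.30665892  0.1252363 ] [-3.13941587  0.00405176 -2.98523696] 0.017749183381539763 49.99881863594055 [ 0.40107786  0.1957775  -0.71281006]
scene loupe_grip 0.87 [199.2, 124.9]
scene 0.61 [164.6, 116.5, 213.7, 139.8]
```

>>> {"name": "arm_command", "arguments": {"commands": [{"tx": -0.01,"ty": 0.04,"tz": 0,"twist": 0},{"tx": -0.03,"ty": 0.12,"tz": 0,"twist": 0},{"tx": -0.06,"ty": 0.22,"tz": 0,"twist": 0},{"tx": -0.09,"ty": 0.34,"tz": 0,"twist": 0},{"tx": -0.12,"ty": 0.46,"tz": 0,"twist": 0},{"tx": -0.15,"ty": 0.58,"tz": 0,"twist": 0},{"tx": -0.18,"ty": 0.68,"tz": 0,"twist": 0},{"tx": -0.2,"ty": 0.76,"tz": 0,"twist": 0}]}}

```text
t: 19.28
eef_pos: [0.4919, -0.1084, 0.1218]
ee_rot: [3.141, 0.0, -2.985]
force: [1.0, -1.5, -1.0]
width: 0.0173
gripper_force: 50.0
```

>>> {"name": "arm_command", "arguments": {"commands": [{"tx": -0.03,"ty": 0.1,"tz": 0,"twist": 0},{"tx": -0.06,"ty": 0.21,"tz": 0,"twist": 0},{"tx": -0.09,"ty": 0.33,"tz": 0,"twist": 0},{"tx": -0.12,"ty": 0.45,"tz": 0,"twist": 0},{"tx": -0.15,"ty": 0.56,"tz": 0,"twist": 0},{"tx": -0.18,"ty": 0.65,"tz": 0,"twist": 0},{"tx": -0.195,"ty": 0.71,"tz": 0,"twist": 0},{"tx": -0.2,"ty": 0.73,"tz": 0,"twist": 0}]}}

```text
t: 19.95
eef_pos: [0.5129, 0.0799, 0.1217]
ee_rot: [3.141, 0.0, -2.984]
force: [0.3, -0.7, -0.8]
width: 0.0174
gripper_force: 50.0
```

```bash
python3 tilt.py
```

```text
19.95 [0.51293791 0.07988415 0.12169249] [ 3.14137576e+00  2.59680823e-04 -2.98350364e+00] 0.017405819924723127 49.99878644943237 [ 0.32921782 -0.6973632  -0.81959802]
top loupe_lens 0.52 [211.4, 253.7]
top loupe_grip 0.58 [229.8, 188.9]
top 0.61 [226.5, 200.3, 237.3, 217.6]
scene loupe_lens 0.88 [253.2, 193.1]
scene loupe_grip 0.89 [276.3, 181.9]
scene 0.86 [237.8, 165.2, 294.3, 206.7]
```

```bash
python3 - <<'E'
from h import *
s=get_state(); p=s["eef_pos"]; 
def L(c,yaw,pit):  # c lens centre; pit>0 = lens end down
    x=np.array([np.cos(yaw)*np.cos(pit),np.sin(yaw)*np.cos(pit),-np.sin(pit)]); y=np.array([-np.sin(yaw),np.cos(yaw),0]); return x,y,np.cross(x,y)
yaw=s["ee_rot"][2]+np.pi
def outline(c,pit):
    x,y,z=L(c,yaw,pit); a=np.linspace(0,6.28,60)
    ring=[c+.036*(np.cos(t)*x+np.sin(t)*y)+h*z for t in a for h in(-.007,.007)]
    hd=[c-u*x+v*y+h*z for u in(.046,.146) for v in(-.009,.009) for h in(-.007,.007)]
    return np.array([proj("scene",q) for q in ring]),np.array([proj("scene",q) for q in hd])
for pit in(0,.1,.2,.3):
    c=p+[.0747,.0113,.0352-.075*np.sin(pit)]; r,h=outline(c,pit)
    print(pit,c.round(3),"lens",proj("scene",c).round(1),"ring",r.min(0).round(1),r.max(0).round(1),"handle",h.min(0).round(1),h.max(0).round(1))
m=np.load("m_scene.npy"); ys,xs=np.nonzero(m); k=xs<268; print("mask ring cols<268",xs.min(),ys[k].min(),ys.max())
im=cv2.imread("pics/now_scene.png"); cs,_=cv2.findContours(m.astype(np.uint8),0,2)
A=cv2.resize(im[150:225,225:325],(800,600),interpolation=cv2.INTER_CUBIC); 
r,h=outline(p+[.0747,.0113,.0352],0)
for q in np.vstack([r,h]): cv2.circle(A,tuple(int(v) for v in (q-[225,150])*8),2,(0,255,0),-1)
cv2.imwrite("pics/f1.png",A)
E
```

```text
0 [0.588 0.088 0.157] lens [251.5 193. ] ring [234.9 181.4] [268.2 205.5] handle [261.2 163.6] [292.8 188.3]
0.1 [0.588 0.088 0.15 ] lens [251.4 195.8] ring [234.8 183.3] [268.  209.2] handle [261.1 161.3] [292.7 189.2]
0.2 [0.588 0.088 0.142] lens [251.4 198.6] ring [234.7 185.2] [268.  212.7] handle [260.7 159.2] [292.5 190.2]
0.3 [0.588 0.088 0.135] lens [251.3 201.3] ring [234.7 187.1] [267.9 216.1] handle [260.2 157.4] [292.  191.3]
mask ring cols<268 235 178 206
```

View pics/f1.png

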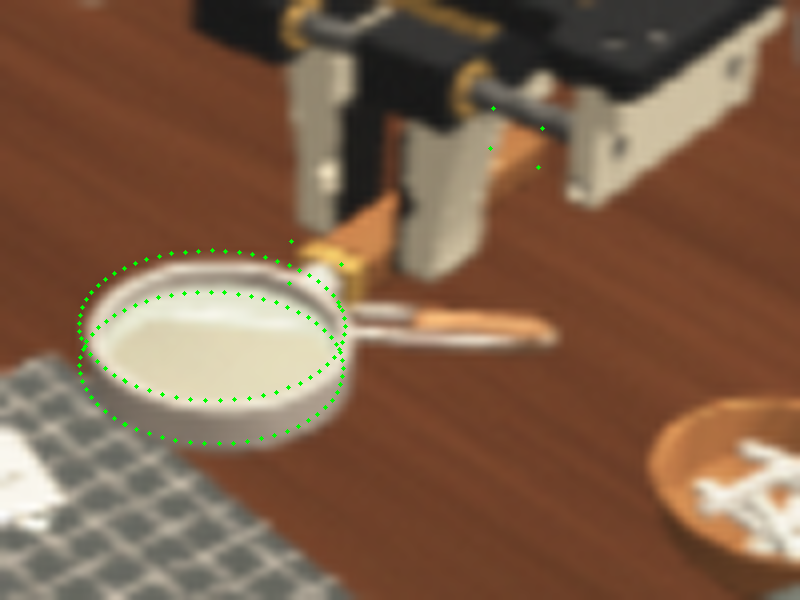

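The outline of the level loupe model fits the picture within about 1 px: ring at crop columns 82–353, rows 260–448. So the loupe hangs level and lies where expected. I recheck the pointer height with a line constraint and work out the last shift.

```bash
python3 - <<'E'
from h import *
t0=cv2.imread("pics/top0.png");s0=cv2.imread("pics/scene0.png")
# rod centre subpixel: top per row, scene per column (bright vs background)
def pk(v,o): v=v.astype(float); w=np.clip(v-np.median(v)-25,0,None); return o+(w*np.arange(len(v))).sum()/w.sum() if w.sum()>0 else np.nan
g=cv2.cvtColor(t0,6); T=[(pk(g[r,248:258],248),r) for r in list(range(86,100))+list(range(134,139))]
g=cv2.cvtColor(s0,6); S=[]
for c in list(range(164,178))+list(range(196,204)):
    e=230.2+(c-160.2)*(205.6-230.2)/(217.6-160.2); lo=int(round(e))-4; S.append((c,pk(g[lo:lo+9,c],lo)))
T=np.array(T);S=np.array(S);T=T[~np.isnan(T[:,0])];S=S[~np.isnan(S[:,1])]
pt=np.polyfit(T[:,1],T[:,0],1);ps=np.polyfit(S[:,0],S[:,1],1); print(pt,np.std(T[:,0]-np.polyval(pt,T[:,1])),ps,np.std(S[:,1]-np.polyval(ps,S[:,0])))
for h in np.arange(.100,.118,.002):
    P=[atz("top",(np.polyval(pt,r),r),h) for r in(85,112,139)]
    print(h.round(3),[round(float(proj("scene",p)[1]-np.polyval(ps,proj("scene",p)[0])),2) for p in P])
print("tip",tri([("top",(252.0,140.4)),("scene",(217.6,205.6))])[0],"brooch",tri([("top",(226,166)),("scene",(250.9,232.6))])[0])
s=get_state();print(s["t"],s["eef_pos"])
R=cv2.Rodrigues(np.array([0,0,s["ee_rot"][2]]))[0]@np.diag([1,-1,-1]); print((R.T@(np.array([.588-.0747,.0885-.0113,.107-.0352])-s["eef_pos"])/.25).round(3))
E
```

```text
[-3.74049107e-02  2.57383963e+02] 0.8169548634261502 [ -0.44389608 301.74841224] 0.13787959827866997
0.1 [1.81, 2.22, 2.58]
0.102 [1.03, 1.47, 1.87]
0.104 [0.25, 0.72, 1.15]
0.106 [-0.54, -0.02, 0.44]
0.108 [-1.32, -0.78, -0.28]
0.11 [-2.11, -1.53, -1.0]
0.112 [-2.9, -2.28, -1.73]
0.114 [-3.69, -3.04, -2.45]
0.116 [-4.48, -3.79, -3.17]
tip [0.63468286 0.02224341 0.10888382] brooch [0.58825455 0.0886501  0.04461683]
20.45 [0.51283276 0.07671096 0.12187848]
[-0.002  0.002  0.2  ]
```

>>> {"name": "arm_command", "arguments": {"commands": [{"tx": 0,"ty": 0,"tz": 0.02,"twist": 0},{"tx": 0,"ty": 0,"tz": 0.05,"twist": 0},{"tx": 0,"ty": 0,"tz": 0.09,"twist": 0},{"tx": 0,"ty": 0,"tz": 0.13,"twist": 0},{"tx": 0,"ty": 0,"tz": 0.16,"twist": 0},{"tx": 0,"ty": 0,"tz": 0.18,"twist": 0},{"tx": 0,"ty": 0,"tz": 0.19,"twist": 0},{"tx": 0,"ty": 0,"tz": 0.194,"twist": 0}]}}

```text
t: 21.12
eef_pos: [0.5126, 0.0772, 0.0726]
ee_rot: [-3.141, -0.001, -2.986]
force: [-0.5, -0.4, -1.0]
width: 0.0174
gripper_force: 50.0
```

```bash
python3 - <<'E'
from h import *
from scipy.optimize import least_squares
s=get_state(); p=s["eef_pos"]; print(s["t"],p,s["ee_rot"],s["force"],s["width"])
snap("scene","f2.png")
print([ (r["uv"],r["score"]) for r in spot_point("loupe_lens","scene")[:1]])
r=regions_of("loupe","scene")[0]; m=r["region"]; ys,xs=np.nonzero(m); print(r["score"],r["rect"])
yaw=s["ee_rot"][2]+np.pi; x=np.array([np.cos(yaw),np.sin(yaw),0]);y=np.array([-x[1],x[0],0]);a=np.linspace(0,6.283,120)
def ext(c): 
    q=np.array([proj("scene",c+.036*(np.cos(t)*x+np.sin(t)*y)+[0,0,h]) for t in a[::2] for h in(-.007,.007)]); return q[:,0].min(),q[:,0].max(),q[:,1].max()
c=p+[.0747,.0113,.0352]; print("pred",c,proj("scene",c),ext(c))
print("mask left/bottom",xs.min()-.5,ys.max()+.5, "right of lower ring",xs[ys>ys.max()-12].max()+.5)
print("want lens at scene px", proj("scene",[.5883,.0887,.107]))
E
```

```text
21.1167 [0.51263403 0.07721802 0.07259988] [-3.14114153e+00 -1.03083962e-03 -2.98551809e+00] [-0.4939704  -0.41270584 -1.01359787] 0.01738888631736731
[([253.0, 211.4], 0.6)]
0.62 [240.7, 187.8, 288.6, 223.9]
pred [0.58733403 0.08851802 0.10779988] [251.37511829 211.06719696] (np.float64(235.3781880146741), np.float64(267.4869114024808), np.float64(223.70332589321913))
mask left/bottom 235.5 224.5 right of lower ring 267.5
want lens at scene px [251.10284915 211.55660973]
```

>>> {"name": "arm_command", "arguments": {"commands": [{"tx": 0,"ty": 0,"tz": -0.002,"twist": 0},{"tx": 0,"ty": 0,"tz": -0.004,"twist": 0},{"tx": 0,"ty": 0,"tz": -0.004,"twist": 0},{"tx": 0,"ty": 0,"tz": -0.004,"twist": 0},{"tx": 0,"ty": 0,"tz": -0.004,"twist": 0},{"tx": 0,"ty": 0,"tz": -0.004,"twist": 0},{"tx": 0,"ty": 0,"tz": -0.004,"twist": 0},{"tx": 0,"ty": 0,"tz": -0.004,"twist": 0}]}}

```text
t: 21.93
eef_pos: [0.5128, 0.0773, 0.0743]
ee_rot: [3.142, -0.0, -2.986]
force: [0.5, -0.2, -1.1]
width: 0.0177
gripper_force: 50.0
```

```bash
python3 -c "
from station import *
s=get_state(); print(s['eef_pos'],s['qd'].round(3)); print(job_done())"
```

```text
[0.51283766 0.07733859 0.07430392] [ 0.001  0.002  0.001  0.     0.001 -0.   ]
the job is handed in; nothing more can be done
None
```

I pressed the lamp switch to its stop and it sprang back up; the loupe is now held level over the brooch at my estimate of the pointer's height (about 107 mm), and the job is handed in at about 22 s, with no verdict returned.

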